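# Demagnetise the screwdriver at the loudspeaker bench

### The arm

A 6-joint arm with a two-finger parallel gripper is mounted at the origin on the work surface. World frame = base frame: x ahead of the robot, y to its left, z up, the work surface at z = 0. Lengths are in mm, angles in rad, forces in N, time in s.
With the tool pointing down it reaches from about 400 to 925 mm from the base axis. Payload 12.5 kg.
Tool frame: the origin (TCP) lies between the finger pads; the fingertips stand 11 mm ahead of it and the grasp point (between the pads) lies 8 mm behind it (env.tip_extent is the distance from the TCP to the fingertips, in mm); x points along the fingers, z is the direction in which the jaws open and shut, and the axes are right-handed (so a half turn about x gives the same grasp; the last joint's range is limited). The gripper opens to 95 mm and grips with 3 to 60 N. Pads are 20 mm wide; open, the fingers measure 119 mm over their backs; the gripper's body (75 mm by 180 mm) begins 59 mm behind the grasp point.
Start: joints at [-1.262, 0.491, 1.559, -0, 1.092, -0.106], TCP at [251.903, -572.006, 225.661] pointing down, gripper open.
Joint ranges: [-3.1, 3.1], [-0.84, 2.19], [0.05, 2.79], [-1.13, 4.28], [0.06, 2.93], [-2.69, 2.69]. Speed limits (rad/s): [2.22, 2.22, 2.79, 3.14, 3.14, 3.14].

### API

Orientations are given as [roll, pitch, yaw] about the fixed x, y, z axes, in that order (R = Rz(yaw) Ry(pitch) Rx(roll)).
In Python, from cell import status, imaging, env gives the robot as it stands. The module is installed in compiled form; this text tells all that it offers.
- The arm moves only by the tool apply_moves, never from a script. Its argument "increments" is a list of rows, each a list of 5 numbers: the closure, from 0 (fully open) to 1 (shut), then the shift along the tool's x, y, z in mm, then the turn about the tool's x in degrees. A call has 1 to 10 rows; each row shifts and turns the commanded pose from where the row before left it, along the tool's axes as they then stand; what a row does not reach is not made up. A row lasts 1/10 s, in which the tool goes at most 50 mm and 8.59 degrees, less where a joint would pass 70% of its speed; a pose out of reach is approached as far as the arm can. A call with a gripper value outside its range is refused whole. The fingers move at their own pace and stop on an object; the grip force is fixed at half the most. Time passes only in rows, so rows that do not move let the fingers close. It gives the time, the measured TCP pose, the force and the opening at its end, in the units of the state.
- status.state(): the state, without advancing time (a new reading comes with each control period).
- imaging.read_camera(name): name is "scene" or "top"; returns a dict with "pixels" (384x512x3 uint8, red, green, blue), "fovy" (degrees; the focal length in pixels is half the picture's height over the tangent of half this angle, whatever the lens; pixels are square), "cx", "cy" (the principal point, pixels), "R" (3x3) and "t" (3): a world point X has camera coordinates R X + t. Camera axes: x right, y down, z forward; pixel columns grow to the right and rows downward; lengths in mm; the calibration is good to about 2 mm. A picture is of the moment at which its call begins. There is no depth.
- env.job_done(): hands the job in, once; it reports no verdict.
The state is a dict: "t": time; "joints": joint angles; "qvel": joint speeds; "tau": joint torques, N m; "eef_pos": TCP position; "tcp_rot": TCP orientation; "ft_force": force on the tool from outside, world axes, zero at the start; "moment": the same for the moment, N m; "opening": opening from 0.0 (shut) to 1.0 (fully open).
Only numpy, scipy, OpenCV 4.12 (cv2) and the standard library are available. Lean on these libraries where they do the work, as an engineer would, in place of code of your own. Each camera call takes 0.05 s, during which the arm holds its last target. There are 200 camera calls.

### The job

The yellow-handled screwdriver has picked up magnetism from the loudspeaker magnets. Take it out of the tool rack and hold its tip about half-way down inside the open well of the blue demagnetising pot, clear of the bottom, for about a second; then hang it back upright in the same hole of the rack. Keep its tip out of the red magnetising pot, and leave both pots standing where they are.

Things in the scene. Friction and masses are not known exactly. Their poses are not given: they have to be found in the camera images.
- driver: Round screwdriver, about 0.12 kg, hanging tip down, upright, in either hole of the rack. Origin: end of the tip; z runs up the tool. Steel shaft 8 mm thick to z = 80 mm; black guard 44 mm wide, z 80 to 88, resting on the rack; yellow handle 28 mm thick (29 over its ribs), z 88 to 170, top at 178. Grip at any yaw. The same tool with green handle, grey guard in the other hole is not wanted.
- rack: Aluminium rack fixed to the bench. Origin: centre of its underside; z up. Top plate 70 mm along x, 210 mm along y, 10 mm thick, its upper face 95 mm above the bench, on a plate at either end. Two vertical through holes, 28 mm wide, at y = +55 and -55 mm. A hung tool's tip is 15 mm and its top 193 mm above the bench; its shaft has 10 mm of play all round in the hole.
- demag: Demagnetising pot, loose, about 0.6 kg: round BLUE base 92 mm wide, 14 mm high; on it an upright copper coil with a blue top flange 84 mm wide. Origin: centre of its underside; z up its axis. The open well in its middle is black inside, 52 mm wide, from the rim at z = 70 mm down to a floor at z = 16 mm.
- magnetiser: Magnetising pot, loose: same shape and sizes as the demagnetising pot, but base and top flange are RED. Not to be used. Origin: centre of its underside; z up. The two pots and a steel cup of brass screws (76 mm wide, 55 mm high) stand in changing order.
Mind the look-alikes: they are no part of the job. What is meant by the driver is not pink, and is the larger of those in its own colour.

How it is judged (in metres and radians):
On the way:
1. the screwdriver's tip is held inside the well of the blue pot, at least 16 mm below the rim and clear of the bottom, for half a second (horizontal distance between driver and demag below 0.026 m and z of driver in the frame of demag between 0.018 and 0.054 m), for 0.5 s.
At the end, for the whole second after the job is handed in: The yellow screwdriver hangs at rest in the hole it came from (its tip within 20 mm of where it was at the start, within 10 degrees of upright), and both pots stand upright (10 degrees) within 30 mm of where they stood (distance of driver from where it was at the start of the episode below 0.02 m and angle between each of driver, demag, magnetiser's own z axis and vertical below 0.175 rad and linear speed of driver below 0.02 m/s and distance of each of demag, magnetiser from where it was at the start of the episode below 0.03 m); the robot touches nothing.
It fails at once if the screwdriver's tip enters the well of the red magnetising pot (horizontal distance between driver and magnetiser below 0.026 m and z of driver in the frame of magnetiser below 0.068 m).
It fails at once if one of the two pots is tipped by more than 20 degrees or pushed more than 40 mm (angle between any of demag, magnetiser's own z axis and vertical above 0.35 rad or distance of any of demag, magnetiser from where it was at the start of the episode above 0.04 m).
It also fails if it takes over 54 s, if anything falls off the work surface, if the arm or the gripper's body presses on something with over 40 N, if the wrist force passes 120 N, or if a joint passes its speed limit or range.

## Working session

There is one attempt and no reset: what is moved stays moved. The work goes in short steps, Python scripts to look and compute and a tool call to move; the robot and the scene stay as the last step left them, time stands still between calls to the robot, and variables do not carry over. Pictures are saved under pics/ and viewed, about 8 in all and at most 12, crops included, and the job is handed in when it is done.

Besides the shell and the picture viewer there is one more tool, called after ">>>" as a command line: name --pt "numbers of a row" for each row, then --argument value for the rest. apply_moves: Moves the arm, as the interface text tells. Its arguments: {"type":"object","properties":{"increments":{"type":"array"}},"required":["increments"]}

```bash
mkdir -p pics; cat > h.py <<'E'
import numpy as np, cv2
from cell import status, imaging, env
def cam(n):
    c=imaging.read_camera(n); return c
def save(c,f,box=None,s=1):
    p=c["pixels"][:,:,::-1]
    if box: x0,y0,x1,y1=box; p=p[y0:y1,x0:x1]
    cv2.imwrite(f,cv2.resize(p,None,fx=s,fy=s,interpolation=cv2.INTER_CUBIC))
def ray(c,u,v):
    f=192/np.tan(np.radians(c["fovy"])/2); R=np.array(c["R"]);t=np.array(c["t"])
    return -R.T@t, R.T@np.array([(u-c["cx"])/f,(v-c["cy"])/f,1])
def atz(c,u,v,z):
    o,d=ray(c,u,v); return o+d*(z-o[2])/d[2]
def proj(c,X):
    f=192/np.tan(np.radians(c["fovy"])/2); p=np.array(c["R"])@np.array(X,float)+np.array(c["t"])
    return p[0]/p[2]*f+c["cx"],p[1]/p[2]*f+c["cy"]
E
python3 - <<'E'
from h import *
import pickle
S=cam("scene");T=cam("top");pickle.dump((S,T),open("c0.pkl","wb"))
cv2.imwrite("pics/a.png",cv2.resize(S["pixels"][:,:,::-1],None,fx=1.5,fy=1.5));cv2.imwrite("pics/b.png",cv2.resize(T["pixels"][:,:,::-1],None,fx=1.5,fy=1.5))
for c in(S,T): print(c["fovy"],c["cx"],c["cy"],ray(c,256,192))
print(status.state())
E
```

```text
46.50869920529183 253.3040881614466 195.05396811403895 (array([1221.57579047,  104.90360319,  762.29931226]), array([-0.68719281, -0.09174896, -0.72071582]))
43.31406506623084 256.71416041564834 201.92576550419582 (array([415.39795827,  -7.07556073, 986.11383075]), array([ 0.12403149,  0.00398555, -0.99248369]))
{'t': 0.1, 'joints': array([-1.26161435e+00,  4.91508293e-01,  1.55934929e+00, -2.57415656e-05,
        1.09168847e+00, -1.05575267e-01]), 'qvel': array([-0.00077894, -0.00069834, -0.00141265, -0.00028471,  0.00122193,
       -0.00143059]), 'tau': array([ 4.30830085e-03, -6.13621616e+01, -2.58606327e+01,  6.94239722e-02,
        4.69751470e-02, -5.92955325e-05]), 'eef_pos': array([ 251.82855966, -571.82133119,  225.12808116]), 'tcp_rot': array([3.05996065, 1.56984265, 1.90393345]), 'ft_force': array([-0.52018195,  0.55898487,  0.1484531 ]), 'moment': array([0.01577325, 0.03311925, 0.01633829]), 'opening': 1.0003155962492047}
```

View pics/a.png

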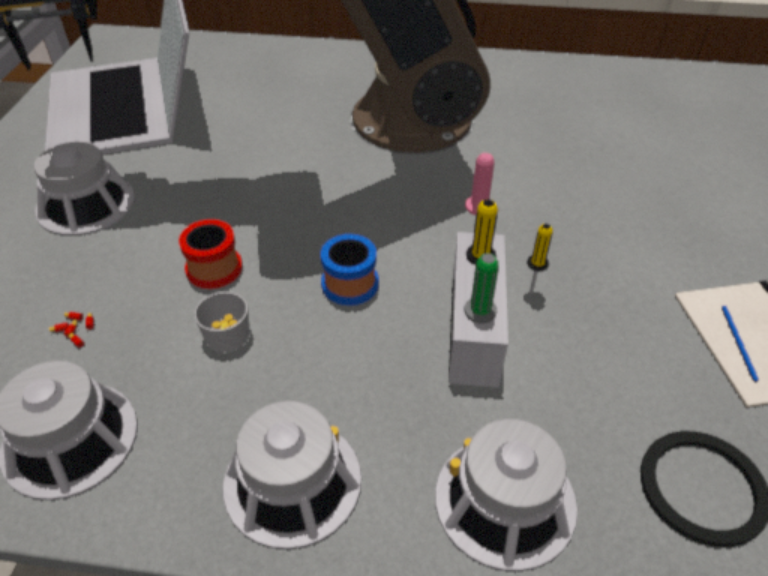

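View pics/b.png

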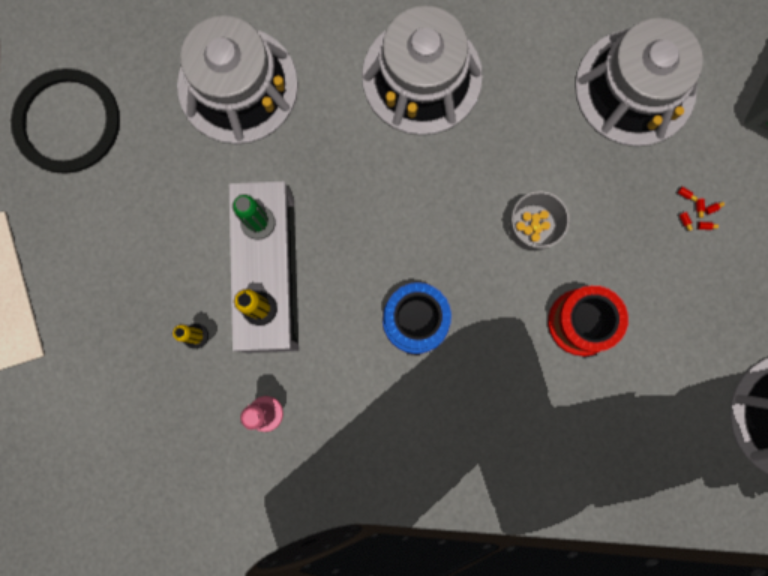

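In the scene view (1.5x) there are four driver-like things: a yellow driver in the rack at (484,230), a small yellow one beside the rack at (542,245), a pink one at (482,185) and a green one in the rack at (484,285). The yellow one in the rack fits: it is the larger yellow and hangs in a hole. I'll confirm that in a crop and measure from it.

```bash
python3 - <<'E'
from h import *
import pickle
S,T=pickle.load(open("c0.pkl","rb"))
def crop(c,x0,y0):
    p=c["pixels"][y0:y0+140,x0:x0+100,::-1]; p=cv2.resize(p,None,fx=4,fy=4,interpolation=cv2.INTER_CUBIC)
    for i in range(0,100,10): cv2.line(p,(i*4,0),(i*4,6 if i%50 else 14),(255,255,255),1)
    for i in range(0,140,10): cv2.line(p,(0,i*4),(6 if i%50 else 14,i*4),(255,255,255),1)
    return p
cv2.imwrite("pics/c.png",np.hstack([crop(S,280,100),crop(T,110,110)]))
# pots: fit ellipse on flange colour at rim height
for n,c in(("S",S),("T",T)):
    hsv=cv2.cvtColor(c["pixels"],cv2.COLOR_RGB2HSV)
    for nm,m in(("blue",cv2.inRange(hsv,(100,130,60),(125,255,255))),("red",cv2.inRange(hsv,(0,200,90),(4,255,255))|cv2.inRange(hsv,(174,200,90),(180,255,255))),("yel",cv2.inRange(hsv,(20,150,70),(32,255,255))),("green",cv2.inRange(hsv,(45,100,30),(85,255,255)))):
        k,l,s,ce=cv2.connectedComponentsWithStats(m)
        for i in range(1,k):
            if s[i,4]>60: print(n,nm,s[i],ce[i].round(1))
E
```

```text
S blue [214 156  37  30 583] [231.9 171.6]
S blue [214 181  38  22 223] [233.2 195.8]
S blue [482 205  23  49 141] [493.3 229.6]
S red [120 147  36  28 477] [138.  162.2]
S red [124 169  37  23 193] [143.7 184.8]
S yel [315 134  17  38 402] [322.5 152.1]
S yel [354 150  14  28 226] [360.6 163.8]
S yel [142 210  15   9  69] [149.4 214.4]
S green [315 171  17  39 368] [322.4 189.9]
T blue [255 188  46  48 912] [276.8 213. ]
T red [464 133  16   9  72] [470.7 137.5]
T red [366 191  52  46 827] [391.7 214.9]
T yel [345 141  21  20 194] [355.9 149.4]
T yel [156 193  24  19 230] [167.6 202.6]
T yel [115 217  20  13 135] [124.3 222.9]
T green [156 130  22  24 230] [167.5 142.8]
```

View pics/c.png

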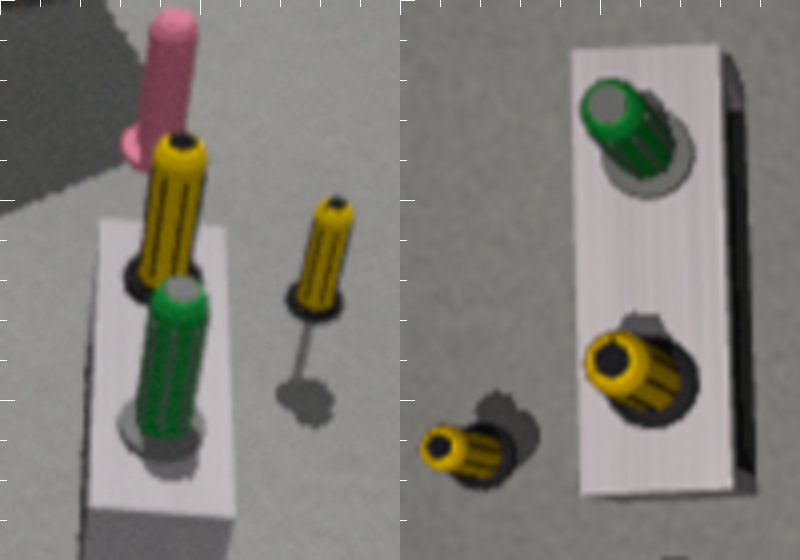

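```bash
python3 - <<'E'
from h import *
import pickle
from scipy.optimize import least_squares as ls
S,T=pickle.load(open("c0.pkl","rb"))
q=lambda n,c,u,v,z:print(n,atz(c,u,v,z).round(1))
q("capS",S,325.7,135.5,193);q("capT",T,163,200,193);q("guardT",T,173.2,205.2,100);q("guardS",S,320.7,170,100)
q("greencapT",T,162.2,136,193);q("greencapS",S,325.5,172.5,193)
for u,v in((572,48),(720,44),(733,490),(582,496)): q("rackT",T,110+(u-400)/4,110+v/4,95)
for u,v in((100,219),(226,226),(234,517),(88,507)): q("rackS",S,280+u/4,100+v/4,95)
# pots: contour silhouette fit of flange upper ellipse in S; top flange circle fit by masks
a=np.linspace(0,2*np.pi,90)
def disc(c,x,y,z,r):
    P=np.array([proj(c,(x+r*np.cos(t),y+r*np.sin(t),z)) for t in a]);return np.r_[P.min(0),P.max(0)]
for nm,bs,bt in(("blue",(214,156,251,None),(255,188,301,236)),("red",(120,147,156,None),(366,191,418,237))):
    f=lambda p:[disc(S,*p,70,42)[0]-bs[0],disc(S,*p,70,42)[2]-bs[2],disc(S,*p,70,42)[1]-bs[1]]
    r=ls(f,(600,0 if nm=="blue" else -200));print(nm,"S",r.x.round(1),np.round(r.fun,1))
    # T: union of base disc and flange disc
    def g(p):
        d=disc(T,*p,70,42);e=disc(T,*p,14,46);e0=disc(T,*p,0,46)
        return np.r_[np.minimum(np.minimum(d,e),e0)[:2],np.maximum(np.maximum(d,e),e0)[2:]]-bt
    r=ls(g,r.x);print(nm,"T",r.x.round(1),r.fun.round(1))
s=status.state();from scipy.spatial.transform import Rotation as Ro
print(Ro.from_euler("xyz",s["tcp_rot"]).as_matrix().round(3))
E
```

```text
capS [504.2 150.4 193. ]
capT [502.8 149.8 193. ]
guardT [503.2 149.3 100. ]
guardS [506.4 150.2 100. ]
greencapT [610.6 152.2 193. ]
greencapS [612.4 152.8 193. ]
rackT [661.9 189.5  95. ]
rackT [663.  119.7  95. ]
rackT [452.8 112.8  95. ]
rackT [450.8 182.4  95. ]
rackS [455.5 113.8  95. ]
rackS [452.1 184.1  95. ]
rackS [662.6 189.9  95. ]
rackS [665.7 120.2  95. ]
blue S [494.8 -45.8] [-0.  0. -0.]
blue T [494.6 -46.7] [-0.   0.3  0.  -0.3]
red S [ 491.7 -268.3] [-0.4  0.4 -0. ]
red T [ 488.2 -270.7] [-1.3 -0.7  1.2  0.7]
[[-0.     0.915  0.403]
 [ 0.001  0.403 -0.915]
 [-1.     0.    -0.001]]
```

```bash
python3 - <<'E'
from h import *
import pickle
S,T=pickle.load(open("c0.pkl","rb"))
def tri(a,b):
    (o,d),(p,e)=ray(S,*a),ray(T,*b)
    st=np.linalg.lstsq(np.c_[d,-e],p-o,rcond=None)[0]; A=o+d*st[0];B=p+e*st[1]; return ((A+B)/2).round(0),np.linalg.norm(A-B).round(1)
print("smallyel",tri((364,150.5),(120,221.5)))
print("pink top",tri((323.7,103.5),(168,279)))
print("laptop bottom",atz(S,185/1.5,128/1.5,10),atz(S,165/1.5,60/1.5,10))
b=atz(S,165/1.5,60/1.5,10)
for z in(150,200,250,300): print(z,np.round(proj(S,(b[0],b[1],z)),0)*1.5, np.round(proj(S,(*atz(S,185/1.5,128/1.5,10)[:2],z)),0)*1.5)
E
```

```text
smallyel (array([472., 237., 135.]), np.float64(0.5))
pink top (array([373., 144., 178.]), np.float64(1.1))
laptop bottom [ 112.52778006 -449.15431663   10.        ] [-154.24438569 -590.01688064   10.        ]
150 [150.   -1.5] [169.5  63. ]
200 [144. -24.] [162.   37.5]
250 [138.  -49.5] [156.   10.5]
300 [130.5 -76.5] [148.5 -19.5]
```

The crop confirms it: the large yellow driver with the black guard hangs in the near hole at (503,150). The blue pot is at (495,-46) and the red one at (490,-270).

>>> apply_moves --pt "0 -20 0 0 7.5" --pt "0 -20 0 0 7.5" --pt "0 -20 0 0 7.5" --pt "0 -20 0 0 7.5" --pt "0 0 20 -25 0" --pt "0 0 20 -30 0" --pt "0 0 20 -35 0" --pt "0 0 20 -35 0" --pt "0 0 20 -35 0" --pt "0 0 20 -35 0"

```text
t: 1.1
eef_pos: [393.0, -389.7, 305.4]
tcp_rot: [-2.319, 1.57, 2.284]
ft_force: [1.0, -0.4, -0.6]
opening: 1.0
```

>>> apply_moves --pt "0 0 20 -35 0" --pt "0 0 20 -35 0" --pt "0 0 10 -35 0" --pt "0 0 5 -35 0" --pt "0 0 0 -35 0" --pt "0 0 0 -35 0" --pt "0 0 0 -35 0" --pt "0 0 0 -35 0" --pt "0 0 0 -35 0" --pt "0 0 0 -35 0"

```text
t: 2.1
eef_pos: [484.9, -47.8, 305.5]
tcp_rot: [-1.414, 1.57, -3.094]
ft_force: [1.0, -0.6, 0.1]
opening: 0.996
```

```bash
cat > go.py <<'E'
import sys
from h import *
from scipy.spatial.transform import Rotation as Ro
s=status.state();R=Ro.from_euler("xyz",s["tcp_rot"]).as_matrix()
print(s["t"],s["eef_pos"].round(1),s["opening"],s["ft_force"].round(1),s["joints"].round(2));print(R.round(3))
print("tool delta",(R.T@(np.array(list(map(float,sys.argv[1:4])))-s["eef_pos"])).round(1))
E
python3 go.py 503.5 150 142
```

```text
2.1 [484.9 -47.8 305.5] 0.9963544372141868 [ 1.  -0.6  0.1] [-0.23  0.21  1.77 -0.    1.16  1.45]
[[-0.     0.994 -0.109]
 [-0.    -0.109 -0.994]
 [-1.    -0.     0.   ]]
tool delta [ 163.5   -2.9 -198.6]
```

>>> apply_moves --pt "0 0 0 -30 0" --pt "0 0 0 -30 0" --pt "0 0 0 -30 0" --pt "0 0 0 -25 0" --pt "0 0 0 -25 0" --pt "0 0 0 -20 0" --pt "0 10 0 -10 0" --pt "0 10 0 0 0" --pt "0 0 0 0 0" --pt "0 0 0 0 0"

```text
t: 3.1
eef_pos: [503.4, 119.0, 285.2]
tcp_rot: [-1.119, 1.57, -2.799]
ft_force: [0.0, 0.4, 0.4]
opening: 1.0
```

```bash
python3 go.py 503.5 150 142
```

```text
3.1 [503.4 119.  285.2] 0.9998354965672898 [0.  0.4 0.4] [ 0.1   0.28  1.74 -0.    1.13  1.78]
[[-0.001  0.994 -0.109]
 [-0.    -0.109 -0.994]
 [-1.    -0.001  0.   ]]
tool delta [143.2  -3.2 -30.9]
```

>>> apply_moves --pt "0 0 -1.5 -15 0" --pt "0 0 -1.7 -15.9 0" --pt "0 15 0 0 0" --pt "0 20 0 0 0" --pt "0 20 0 0 0" --pt "0 5 0 0 0" --pt "0 0 0 0 0" --pt "0 0 0 0 0"

```text
t: 3.9
eef_pos: [504.1, 151.0, 226.5]
tcp_rot: [1.802, 1.57, 0.122]
ft_force: [-0.2, 0.4, 0.2]
opening: 0.999
```

```bash
python3 go.py 503.5 150 142; python3 - <<'E'
from h import *
c=cam("scene");d=cam("top")
f=lambda c,x,y:cv2.resize(c["pixels"][y:y+150,x:x+130,::-1],None,fx=3,fy=3,interpolation=cv2.INTER_CUBIC)
cv2.imwrite("pics/d.png",np.hstack([f(c,260,70),f(d,100,120)]))
E
```

```text
3.9 [504.1 151.  226.5] 0.9985424722911053 [-0.2  0.4  0.2] [ 0.17  0.35  1.8  -0.    0.99  1.85]
[[ 0.001  0.994 -0.109]
 [ 0.    -0.109 -0.994]
 [-1.     0.001 -0.   ]]
tool delta [84.5 -0.6  1.1]
```

View pics/d.png

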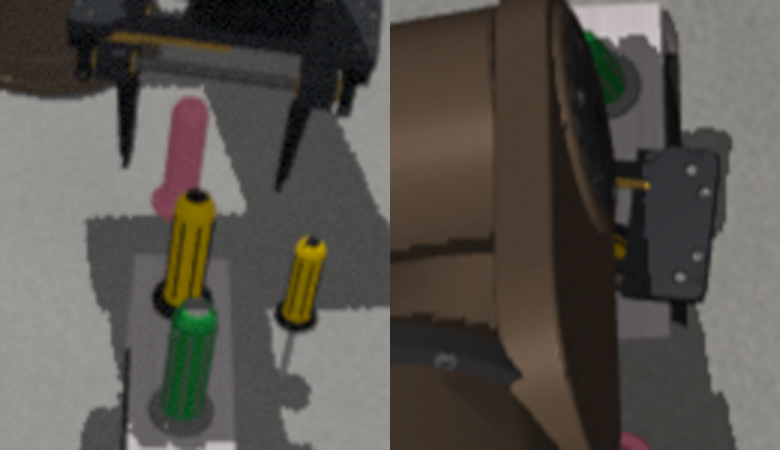

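The fingertips straddle the handle: tips at (125,165) and (280,190), yellow cap at (197,195). The small yellow driver at (310,245) is clear, so I'll descend and close.

>>> apply_moves --pt "0 20 0 0 0" --pt "0 20 0 0 0" --pt "0 20 0 0 0" --pt "0 15 0 0 0" --pt "0 9.5 0 1 0" --pt "0 0 0 0 0" --pt "0 0 0 0 0" --pt "0.5 0 0 0 0" --pt "0.6 0 0 0 0" --pt "0.7 0 0 0 0"

```text
t: 5.0
eef_pos: [503.7, 149.9, 141.6]
tcp_rot: [1.724, 1.57, 0.044]
ft_force: [0.5, -0.3, 0.3]
opening: 0.803
```

>>> apply_moves --pt "0.8 0 0 0 0" --pt "0.9 0 0 0 0" --pt "1 0 0 0 0" --pt "1 0 0 0 0" --pt "1 0 0 0 0" --pt "1 0 0 0 0" --pt "1 0 0 0 0"

```text
t: 5.7
eef_pos: [503.6, 149.8, 141.1]
tcp_rot: [0.565, 1.571, -1.115]
ft_force: [-0.0, -0.1, -0.2]
opening: 0.291
```

```bash
python3 go.py 503.5 150 142
```

```text
5.7 [503.6 149.8 141.1] 0.2914464821544671 [-0.  -0.1 -0.2] [ 0.16  0.46  1.89 -0.    0.79  1.84]
[[ 0.     0.994 -0.109]
 [-0.    -0.109 -0.994]
 [-1.     0.     0.   ]]
tool delta [-0.9 -0.1 -0.2]
```

>>> apply_moves --pt "1 -5 0 0 0" --pt "1 -10 0 0 0" --pt "1 -15 0 0 0" --pt "1 -15 0 0 0" --pt "1 -15 0 0 0" --pt "1 -15 0 0 0" --pt "1 -15 0 0 0" --pt "1 -15 0 0 0" --pt "1 -5 0 0 0" --pt "1 0 0 0 0"

```text
t: 6.7
eef_pos: [503.7, 149.9, 252.0]
tcp_rot: [1.776, 1.569, 0.097]
ft_force: [0.1, -0.1, -1.1]
opening: 0.292
```

```bash
python3 go.py 494.7 -46 251; python3 - <<'E'
from h import *
c=cam("scene");save(c,"pics/e.png",(240,40,400,220),3)
E
```

```text
6.7 [503.7 149.9 252. ] 0.29191084135334766 [ 0.1 -0.1 -1.1] [ 0.16  0.32  1.77 -0.    1.05  1.84]
[[ 0.002  0.994 -0.109]
 [ 0.    -0.109 -0.994]
 [-1.     0.002 -0.   ]]
tool delta [  0.9  12.3 195.7]
```

View pics/e.png

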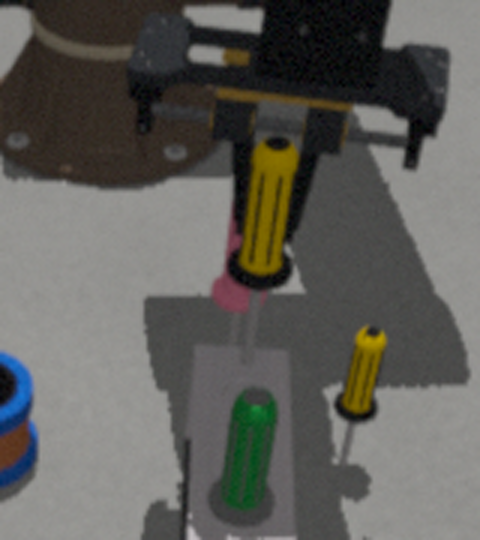

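The driver is gripped upright and out of the hole, with its tip near (248,362) in the crop. Next I'll carry it over the blue pot.

>>> apply_moves --pt "1 0 1.3 10 0" --pt "1 0 1.3 20 0" --pt "1 0 1.3 25 0" --pt "1 0 1.3 25 0" --pt "1 0 1.3 25 0" --pt "1 0 1.3 25 0" --pt "1 0 1.5 25 0" --pt "1 0 1.5 20 0" --pt "1 0 1.5 12 0" --pt "1 0 0 8.5 0"

```text
t: 7.75
eef_pos: [494.4, -46.9, 250.7]
tcp_rot: [-1.572, 1.57, 3.031]
ft_force: [0.2, 0.0, -1.6]
opening: 0.287
```

>>> apply_moves --pt "1 0 0 0 0" --pt "1 0 0 0 0" --pt "1 0 0 0 0"

```text
t: 8.05
eef_pos: [494.6, -45.2, 251.1]
tcp_rot: [-1.867, 1.571, 2.737]
ft_force: [0.0, -0.3, -1.6]
opening: 0.287
```

```bash
python3 go.py 494.7 -46 162; python3 - <<'E'
from h import *
print(proj(dict(fovy=46.50869920529183,cx=253.304,cy=195.054,**{k:imaging.read_camera("scene")[k] for k in "Rt"}),(503.6,150,125.5)))
c=cam("scene");save(c,"pics/f.png",(170,60,310,220),3.5)
p=status.state()["eef_pos"];print(proj(c,(p[0],p[1],p[2]-126)),proj(c,(494.7,-46,70)))
E
```

```text
8.05 [494.6 -45.2 251.1] 0.2868578418318926 [ 0.  -0.3 -1.6] [-0.22  0.28  1.83  0.    1.03  1.45]
[[-0.     0.994 -0.108]
 [ 0.    -0.108 -0.994]
 [-1.    -0.    -0.   ]]
tool delta [89.1  0.2  0.8]
(np.float64(321.9327463777721), np.float64(160.32746370062637))
(np.float64(231.77622934590238), np.float64(149.74836127327296)) (np.float64(232.43563692545598), np.float64(168.29994917849137))
```

View pics/f.png

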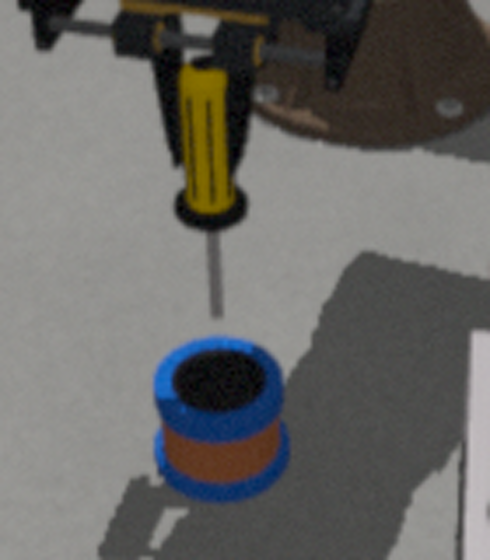

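The tip at (217,316) in the crop, or (232,150) in the full image, matches the prediction of (231.8,149.7). The blue well's centre at (219,380), or (232.6,168.6), matches too. Lowering by 89 mm and holding.

>>> apply_moves --pt "1 10 0 0 0" --pt "1 15 0 0 0" --pt "1 15 0 0 0" --pt "1 12 0 0 0" --pt "1 12 0 0 0" --pt "1 10 0 0 0" --pt "1 8 0 0.5 0" --pt "1 5 0 0 0" --pt "1 2 0 0 0" --pt "1 0 0 0 0"

```text
t: 9.2
eef_pos: [494.6, -46.4, 162.1]
tcp_rot: [-0.12, 1.571, -1.8]
ft_force: [0.3, -0.3, -1.0]
opening: 0.285
```

>>> apply_moves --pt "1 0 0 0 0" --pt "1 0 0 0 0" --pt "1 0 0 0 0" --pt "1 0 0 0 0" --pt "1 0 0 0 0" --pt "1 0 0 0 0" --pt "1 0 0 0 0" --pt "1 0 0 0 0" --pt "1 0 0 0 0" --pt "1 0 0 0 0"

```text
t: 10.2
eef_pos: [494.5, -46.3, 162.1]
tcp_rot: [0.764, 1.571, -0.916]
ft_force: [0.7, -0.3, -1.4]
opening: 0.287
```

```bash
python3 go.py 494.7 -46 162; python3 - <<'E'
from h import *
c=cam("scene");save(c,"pics/g.png",(170,60,310,220),3.5)
E
```

```text
10.2 [494.5 -46.3 162.1] 0.2874769099486593 [ 0.7 -0.3 -1.4] [-0.23  0.39  1.94 -0.    0.81  1.45]
[[ 0.     0.994 -0.109]
 [-0.    -0.109 -0.994]
 [-1.     0.     0.   ]]
tool delta [ 0.1  0.1 -0.4]
```

View pics/g.png

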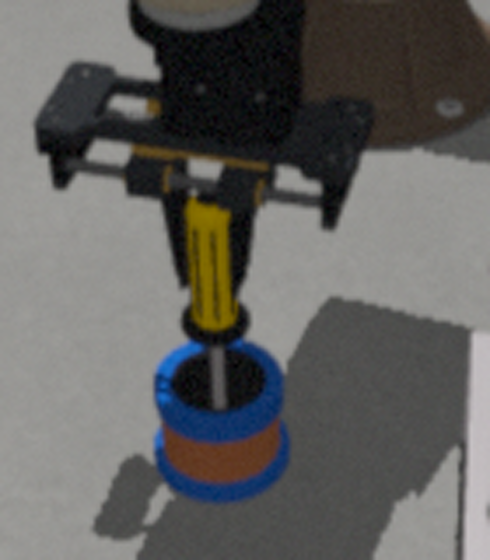

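The shaft is inside the blue well, with the guard at (215,322) well above the rim and no contact force. It has been held for over 1 s, so I'll lift and carry it back.

>>> apply_moves --pt "1 -5 0 0 0" --pt "1 -12 0 0 0" --pt "1 -15 0 0 0" --pt "1 -15 0 0 0" --pt "1 -15 0 0 0" --pt "1 -15 0 0 0" --pt "1 -13 0 0 0" --pt "1 0 0 0 0" --pt "1 0 -1.5 -10 0" --pt "1 0 -1.5 -20 0"

```text
t: 11.25
eef_pos: [494.4, -16.0, 251.4]
tcp_rot: [-1.515, 1.57, 3.087]
ft_force: [0.0, 0.6, -1.0]
opening: 0.289
```

>>> apply_moves --pt "1 0 -1.5 -25 0" --pt "1 0 -1.3 -25 0" --pt "1 0 -1.3 -25 0" --pt "1 0 -1.3 -25 0" --pt "1 0 -1.3 -25 0" --pt "1 0 -1.3 -20 0" --pt "1 0 -1.3 -12 0" --pt "1 0 0 -9 0" --pt "1 0 0 0 0" --pt "1 0 0 0 0"

```text
t: 12.25
eef_pos: [503.5, 149.5, 251.9]
tcp_rot: [-0.738, 1.57, -2.417]
ft_force: [0.7, 0.1, -1.5]
opening: 0.287
```

```bash
python3 go.py 503.5 149.8 142;  python3 - <<'E'
from h import *
c=cam("scene");save(c,"pics/h.png",(240,40,400,220),3)
p=status.state()["eef_pos"];u=proj(c,(p[0],p[1],p[2]-126));print((np.array(u)-(240,40))*3)
E
```

```text
12.25 [503.5 149.5 251.9] 0.2870060795831671 [ 0.7  0.1 -1.5] [ 0.16  0.32  1.77 -0.    1.05  1.84]
[[-0.     0.994 -0.109]
 [-0.    -0.109 -0.994]
 [-1.    -0.     0.   ]]
tool delta [109.9   0.   -0.3]
[244.86703425 360.32516335]
```

View pics/h.png

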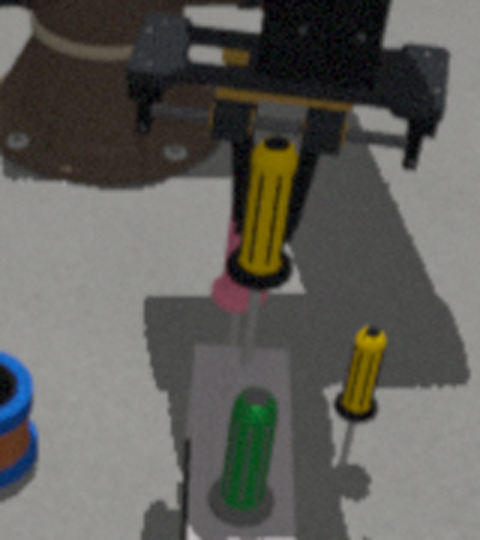

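The tip near (246,362) and the cap at (278,145) are exactly as in the lift picture, so the pose is unchanged. Lowering to about 1 mm above seated.

>>> apply_moves --pt "1 10 0 0 0" --pt "1 15 0 0 0" --pt "1 15 0 0 0" --pt "1 15 0 0 0" --pt "1 15 0 0 0" --pt "1 15 0 0 0" --pt "1 12 0 0 0" --pt "1 8 0 0 0" --pt "1 4 0 0 0" --pt "1 0 0 0 0"

```text
t: 13.3
eef_pos: [503.5, 149.7, 142.8]
tcp_rot: [-1.109, 1.57, -2.789]
ft_force: [-0.5, 0.0, -1.1]
opening: 0.293
```

```bash
python3 go.py 503.5 149.8 141.2
```

```text
13.3 [503.5 149.7 142.8] 0.292864415746382 [-0.5  0.  -1.1] [ 0.16  0.46  1.89 -0.    0.79  1.84]
[[-0.     0.994 -0.109]
 [-0.    -0.109 -0.994]
 [-1.    -0.     0.   ]]
tool delta [ 1.6 -0.  -0.1]
```

>>> apply_moves --pt "1 1.3 0 0 0" --pt "1 0 0 0 0" --pt "0.6 0 0 0 0" --pt "0.4 0 0 0 0" --pt "0.2 0 0 0 0" --pt "0 0 0 0 0" --pt "0 0 0 0 0" --pt "0 0 0 0 0" --pt "0 0 0 0 0" --pt "0 0 0 0 0"

```text
t: 14.3
eef_pos: [503.6, 149.8, 141.8]
tcp_rot: [0.217, 1.571, -1.462]
ft_force: [-0.9, 0.4, -0.1]
opening: 0.906
```

>>> apply_moves --pt "0 -10 0 0 0" --pt "0 -20 0 0 0" --pt "0 -25 0 0 0" --pt "0 -25 0 0 0" --pt "0 -25 0 0 0" --pt "0 -25 0 0 0" --pt "0 -20 0 0 0" --pt "0 0 0 0 0" --pt "0 0 0 0 0"

```text
t: 15.2
eef_pos: [503.3, 149.8, 291.9]
tcp_rot: [1.654, 1.57, -0.026]
ft_force: [-0.5, -1.1, 0.3]
opening: 1.003
```

```bash
python3 go.py 503.5 149.8 141.2; python3 - <<'E'
from h import *
c=cam("scene");save(c,"pics/i.png",(90,60,400,260),2.5)
E
```

```text
15.2 [503.3 149.8 291.9] 1.0025015991729358 [-0.5 -1.1  0.3] [ 0.16  0.28  1.71 -0.    1.15  1.84]
[[ 0.001  0.994 -0.109]
 [-0.    -0.109 -0.994]
 [-1.     0.001 -0.   ]]
tool delta [ 1.507e+02  1.000e-01 -0.000e+00]
```

View pics/i.png

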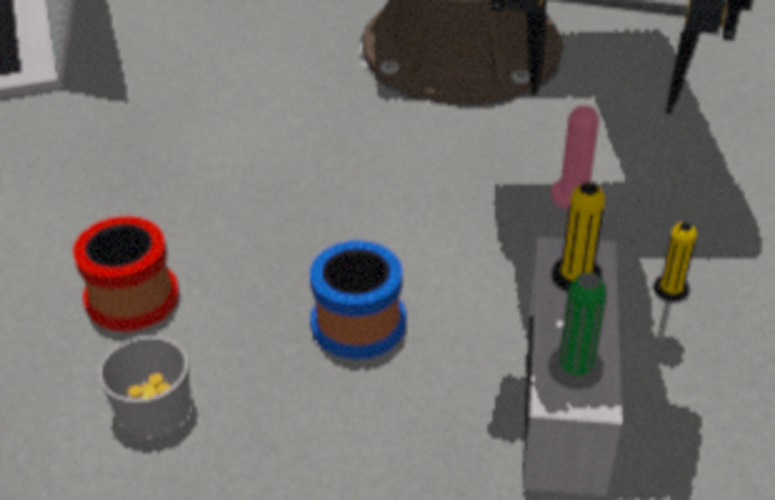

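The driver hangs upright in its hole: the cap at (588,188) is full-image (325.2,135.2), against (325.7,135.5) at the start. Both pots are where they stood and the gripper is clear.

```bash
python3 -c "
from cell import env
print(env.job_done())"
```

```text
the job is handed in; nothing more can be done
None
```

The yellow screwdriver was demagnetised and is back upright in its own hole in the rack. I handed the job in at about 15 s of the 54 s allowed; no verdict was reported.

- **Demagnetising:** I held the tip on the axis of the blue pot's well for just over a second. It was about 36 mm above the pot's underside, 34 mm below the rim and 20 mm above the floor. The tip never came near the red pot.
- **Last checks:** The driver's cap lies within 1 pixel of its starting position in the scene image. By eye, both pots are unmoved; I did not re-measure them. The gripper is open about 150 mm above its grasp height, and no contact forces showed beyond sensor noise and the tool's weight. No check failed or disagreed.

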